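Lock a bayonet lamp into the lamp tester and hold it there

ROBOT

A 7-joint arm with a two-finger parallel gripper is mounted at the origin on a cart in front of the work surface, level with it; the furniture and walls round the work are solid. World frame = base frame: x ahead of the robot, y to its left, z up, the work surface at z = 0. Lengths are in m, angles in rad, forces in N, time in s.
With the tool pointing down it reaches from about 0.425 to 0.875 m from the base axis. Payload 4.7 kg.
Tool frame: the origin (TCP) lies at the very end of the fingers, on their centre line; the grasp point (between the pads) lies 19 mm behind it (r.grip_point_offset is the z of the grasp point in the tool frame, in m); z points along the fingers, y is the direction in which the jaws open and shut (so a half turn about z gives the same grasp; the last joint's range is limited). The gripper opens to 87 mm and grips with 3 to 60 N. Pads are 19 mm wide; open, the fingers measure 117 mm over their backs; the gripper's body (75 mm by 190 mm) begins 51 mm behind the grasp point.
Start: joints at [1.265, 0.321, -0.07, 1.45, 0.023, 1.371, -0.057], TCP at [0.204, -0.617, 0.223] pointing down, gripper open.
Joint ranges: [-2.86, 2.86], [-0.3, 2.09], [-1.38, 1.24], [0.06, 2.45], [-1.56, 4.7], [0.09, 2.05], [-2.69, 2.69]. Speed limits (rad/s): [2.57, 2.57, 3.14, 3.14, 3.14, 3.14, 3.14].

INTERFACE

Orientations are given as a unit quaternion [w, x, y, z].
In Python, from bench import r gives the robot as it stands. The module is installed in compiled form; this text tells all that it offers. Calls block until the motion is done:
- r.move_ptp(position, orientation): joint-space move of the TCP to a pose.
- r.move_l(position, orientation=None, rate=0.15, f_stop=None): straight line of the TCP; orientation=None keeps the orientation; rate is the mean speed in m/s. With f_stop (N) it stops when the force on the tool has changed by that much, and returns True; else False.
- r.move_joints(angles): joint-space move.
- r.gripper_to(opening, strength=None): opening from 0.0 (shut) to 1.0 (fully open); strength is the grip in N (None keeps the last); returns when the fingers have stopped.
- r.wait(seconds).
- r.inverse_kinematics(position, orientation): joint angles nearest the present ones, or None.
- r.sense(): the state.
- r.grab_frame(name): name is "side" or "top"; returns (picture, depth): 420x560x3 uint8, red, green, blue; 420x560 float32, m along the optical axis (not along the pixel's ray), 0 where there is no reading.
- r.camera_info(name): a dict with "camera_matrix" (3x3 intrinsics, pixels), "view" (4x4, takes a point from world to camera coordinates). Camera axes: x right, y down, z forward; pixel columns grow to the right and rows downward; lengths in m; the calibration is good to about 2 mm. A picture is of the moment at which its call begins. camera_info takes no time and is no camera call.
A pose or a line that the arm cannot do raises r.PlanningError and nothing moves.
- r.hand_in(): hands the job in, once; it reports no verdict.
The state is a dict: "clock": time; "joints": joint angles; "dq": joint speeds; "joint_efforts": joint torques, N m; "tool_pos": TCP position; "eef_rot": TCP orientation; "contact_force": force on the tool from outside, world axes, zero at the start; "torque": the same for the moment, N m; "gripper_width": opening from 0.0 (shut) to 1.0 (fully open).
Only numpy, scipy, OpenCV 4.12 (cv2) and the standard library are available. Lean on these libraries where they do the work, as an engineer would, in place of code of your own. Each camera call takes 0.05 s, during which the arm holds its last target. There are 200 camera calls.

TASK

Test the bayonet lamp, the one with two side pins and a hollow skirt, in the lamp tester: slip its skirt over the spigot with the pins in the two gaps of the collar, push it straight down against the spring until it stops, then turn it a full quarter turn clockwise (seen from above) against the return spring. The tester springs back when let go, so finish while still gripping the lamp and holding it down and turned. Leave the other lamp and the loose things around it where they are.

Things in the scene. Friction and masses are not known exactly. Their poses are not given: they have to be found in the camera images.
- pin_lamp: Bayonet lamp, loose, upright on the table, 74 mm tall, 0.09 kg. Origin: centre of its underside, z up. Hollow brass skirt below (30 mm outside, 21 mm inside diameter, open downward, 31 mm deep), round 40 mm flange at 26 to 32 mm, grey grip body at 32 to 64 mm, white lens of 27 mm diameter on top. A half turn about z looks and fits the same.
- lamp_grip (a point): Where to grip the bayonet lamp: on its axis, 52 mm above its underside. The grip body is 36 mm along the lamp's x and has two flat sides 30 mm apart along its y: close on these.
- lamp_pins (a point): Point on the bayonet lamp's axis 10 mm above its underside, level with its two steel pins (5 mm diameter), which stick out along the lamp's +x and -x to 21.5 mm from the axis.
- screw_lamp: The other lamp, to be left alone: same flange, grip body and materials, but a solid screw-thread base of 28 mm diameter without pins and a taller lens; 88 mm tall, upright. Origin: centre of its underside.
- lamp_tester: Lamp tester, fixed to the table. Origin: at table height on the vertical axis of its socket, z up; x is the line through the collar's two entry gaps. Grey base 28 mm high, from -45 to +75 mm along x, 100 mm along y; near the +x edge two binding posts 43 mm high. Nothing latches: when the lamp is let go, the springs turn it back and lift it.
- collar_top (a point): Centre of the socket's dark steel collar at its top, 56 mm above the table; 58 mm outside diameter. Two aluminium claws (50 to 56 mm high, reaching in to 17.8 mm from the axis) leave entry gaps for the pins at +x and -x of the tester: the lamp enters with its x along the tester's x, either way round, within 8 degrees.
- spigot_top (a point): Top of the brass spigot that stands fixed on the socket axis: 17 mm diameter with a 13 mm long tapered tip, 60 mm above the table. The lamp's skirt slips over it.
- seat_press (a joint): How far the sprung seat plate in the socket is pressed down: 0 free (its face 45.5 mm above the table), 0.013 m at its stop (32.5 mm); 2 N to start, 6 N at the stop. The skirt's lower edge lands on it. From 0.009 on the pins are below the claws and the lamp can be turned clockwise seen from above; a stop bars the other direction.
- seat_turn (a joint): How far the seat has been turned clockwise: 0 at rest, stop at 1.57 rad. The lamp's pins meet two ears on the seat after about 17 degrees (0.3 rad) of free turn, so a quarter turn of the lamp reads about 1.27. Return torque 0.05 N m at 0, 0.15 N m at 1.4 rad.
- spool_cream: Wooden spool of cream thread, 38 mm diameter, 42 mm tall, a bystander. Origin: centre of its underside.
- spool_red: Wooden spool of red thread, 38 mm diameter, 42 mm tall, a bystander. Origin: centre of its underside.
- awl: Awl with wooden handle, 129 mm long, lying, a bystander. Origin: centre of the underside.

How it is judged:
By the outcome, as a careful person would: the job done as asked, in the order asked, and still so for the second after the job is handed in, while the arm keeps its last pose, push and grip.
It also fails if it takes over 48 s, if anything falls off the work surface, if the arm or the gripper's body presses on something with over 40 N, if the wrist force passes 120 N, or if a joint passes its speed limit or range.

## Working session

There is one attempt and no reset: what is moved stays moved. The work goes in short steps, each a Python script; the robot and the scene stay as the last script left them, time stands still between calls to the robot, and variables do not carry over. Pictures are saved under pics/ and viewed, about 8 in all and at most 12, crops included, and the job is handed in when it is done.

```bash
mkdir -p pics
python3 - <<'E'
from bench import r
import cv2,numpy as np
for n in("top","side"):
    p,d=r.grab_frame(n); np.savez(f"pics/{n}0.npz",p=p,d=d)
    cv2.imwrite(f"pics/{n}0.png",p[:,:,::-1]); c=r.camera_info(n); print(n,c["camera_matrix"].round(1).tolist(),c["view"].round(4).tolist())
print(r.sense(),r.grip_point_offset)
E
```

```text
top [[494.5, 0.0, 278.9], [0.0, 494.5, 207.4], [0.0, 0.0, 1.0]] [[0.0276, -0.9996, -0.0069, 0.0071], [-0.9962, -0.0269, -0.0831, 0.5113], [0.0829, 0.0092, -0.9965, 0.9639], [0.0, 0.0, 0.0, 1.0]]
side [[389.4, 0.0, 282.9], [0.0, 389.4, 200.7], [0.0, 0.0, 1.0]] [[0.9982, -0.0579, -0.0182, -0.49], [-0.0511, -0.6388, -0.7677, 0.1098], [0.0329, 0.7672, -0.6406, 0.8457], [0.0, 0.0, 0.0, 1.0]]
{'clock': 0.1, 'joints': array([ 1.26511796,  0.32175168, -0.07008424,  1.45155936,  0.0226027 ,
        1.37080199, -0.05689116]), 'dq': array([-1.29348272e-03, -2.90857599e-03, -4.19659360e-04, -2.98692319e-03,
        3.16403723e-04, -8.74579523e-05, -8.33223891e-04]), 'joint_efforts': array([-6.45127911e-04, -4.92574561e+01, -4.06147884e-01, -3.13398814e+01,
       -6.41892641e-02,  3.95546306e-02,  8.43410794e-05]), 'tool_pos': array([ 0.20412684, -0.61658926,  0.22156587]), 'eef_rot': array([-8.46713292e-04,  9.87241622e-01,  1.59226971e-01, -1.85447850e-04]), 'contact_force': array([ 0.22473632,  0.17483522, -0.2115939 ]), 'torque': array([-0.01684792,  0.00331283, -0.05481741]), 'gripper_width': 1.0022131018270393} -0.0187
```

View pics/top0.png

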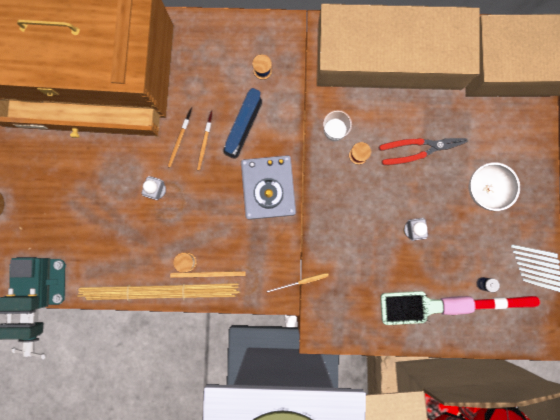

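View pics/side0.png

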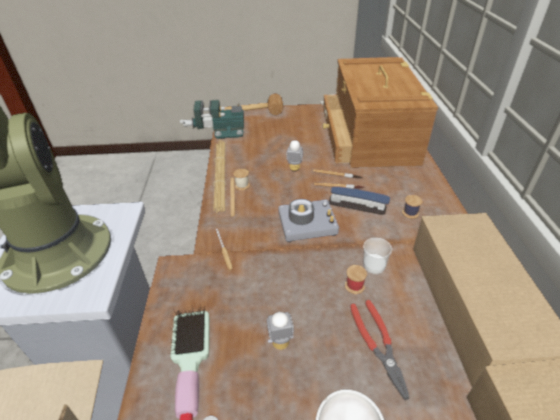

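Top view: lamps at about (153,188) and (417,230), tester at (268,190). Side view: lamps at (295,155) and (280,328). I need to enlarge these to tell the lamps apart.

```bash
cat > h.py <<'E'
import numpy as np,cv2
from bench import r
def ray(n,u,v):
    c=r.camera_info(n);K=c["camera_matrix"];V=c["view"];R=V[:3,:3]
    return -R.T@V[:3,3], R.T@np.linalg.inv(K)@np.array([u,v,1.])
def plane(n,u,v,z):
    o,d=ray(n,u,v); return o+d*(z-o[2])/d[2]
def cloud(n,d):
    c=r.camera_info(n);K=c["camera_matrix"];V=c["view"]
    v,u=np.mgrid[:d.shape[0],:d.shape[1]]
    P=np.stack([(u-K[0,2])/K[0,0]*d,(v-K[1,2])/K[1,1]*d,d],-1)
    return (P-V[:3,3])@V[:3,:3]
def crop(p,u,v,h,s=400):
    return cv2.resize(p[v-h:v+h,u-h:u+h],(s,s),interpolation=cv2.INTER_CUBIC)
E
python3 - <<'E'
from h import *
T=np.load("pics/top0.npz");S=np.load("pics/side0.npz")
t,s=T["p"],S["p"]
a=np.hstack([crop(t,153,188,20,266),crop(t,417,230,20,266),crop(t,268,188,35,266)])
b=np.hstack([crop(s,295,157,24,266),crop(s,280,330,24,266),crop(s,308,215,35,266)])
cv2.imwrite("pics/m1.png",np.vstack([a,b])[:,:,::-1])
C=cloud("top",T["d"])
for u,v in((153,188),(417,230),(268,190)):
    w=C[v-18:v+18,u-18:u+18].reshape(-1,3); z=w[:,2]
    print(u,np.percentile(z,[50,90,97,99.5]).round(4))
    for lo,hi in((.068,.1),(.055,.068),(.026,.04),(.05,.058)):
        m=(z>lo)&(z<hi); print(lo,hi,m.sum(),w[m].mean(0).round(4) if m.any() else '')
for u,v in((150,185),(417,230)): print(plane("top",u,v,.07).round(3))
E
```

```text
153 [0.0028 0.0805 0.0884 0.0916]
0.068 0.1 205 [0.5384 0.265  0.0812]
0.055 0.068 145 [0.5374 0.262  0.0643]
0.026 0.04 42 [0.535  0.2516 0.035 ]
0.05 0.058 21 [0.5373 0.2529 0.054 ]
417 [0.0022 0.0703 0.0744 0.0767]
0.068 0.1 149 [ 0.4741 -0.2432  0.0729]
0.055 0.068 190 [ 0.4736 -0.2415  0.0633]
0.026 0.04 45 [ 0.473  -0.2283  0.0343]
0.05 0.058 27 [ 0.472  -0.233   0.0541]
268 [0.0452 0.0582 0.0602 1.0031]
0.068 0.1 0 
0.055 0.068 365 [0.5358 0.0426 0.0577]
0.026 0.04 569 [0.5524 0.0452 0.0296]
0.05 0.058 299 [0.5367 0.0433 0.0558]
[0.543 0.267 0.07 ]
[ 0.471 -0.24   0.07 ]
```

View pics/m1.png

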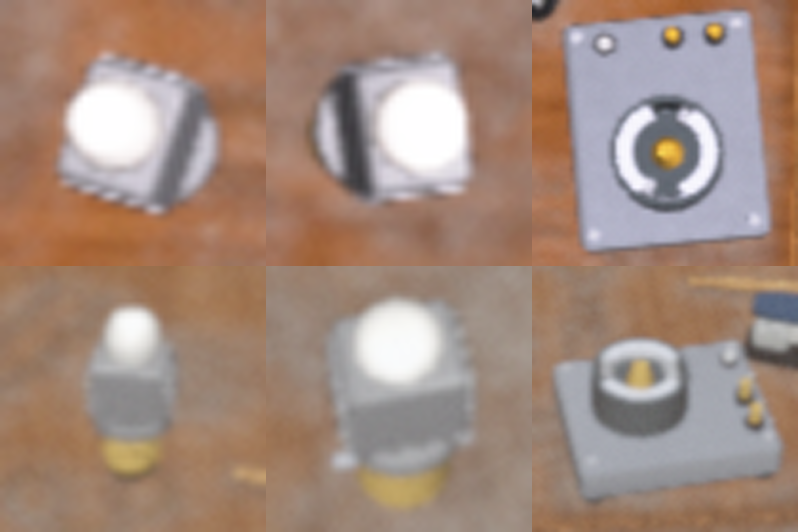

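The left lamp is 88 mm tall (the screw lamp). The right one, top (417,230), is about 74 mm with a pin showing at the lower left in the side view: that is the pin lamp. The tester's gaps run roughly along image vertical. Next I measure centres and yaws from both views.

```bash
cat >> h.py <<'E'
def blob(mask,u,v,h):
    m=np.zeros(mask.shape,np.uint8); m[v-h:v+h,u-h:u+h]=mask[v-h:v+h,u-h:u+h]
    n,l,s,c=cv2.connectedComponentsWithStats(m)
    i=1+np.argmax(s[1:,4]); return (l==i).astype(np.uint8),c[i],s[i]
def tri(rays):
    A=0;b=0
    for o,d in rays:
        d=d/np.linalg.norm(d);M=np.eye(3)-np.outer(d,d);A=A+M;b=b+M@o
    return np.linalg.solve(A,b)
E
python3 - <<'E'
from h import *
P={n:np.load(f"pics/{n}0.npz") for n in("top","side")}
hsv={n:cv2.cvtColor(P[n]["p"],cv2.COLOR_RGB2HSV) for n in P}
def gold(n): h=hsv[n]; return cv2.inRange(h,(15,130,90),(32,255,255))//255
def white(n): return cv2.inRange(hsv[n],(0,0,238),(180,40,255))//255
# lens
L={n:blob(white(n),*q,14) for n,q in dict(top=(417,229),side=(280,322)).items()}
for n in L: print("lens",n,L[n][1].round(1),L[n][2],plane(n,*L[n][1],.070).round(4))
print("tri",tri([ray(n,*L[n][1]) for n in L]).round(4))
G={n:blob(gold(n),*q,7) for n,q in dict(top=(269,192),side=(301,209)).items()}
for n in G: print("spig",n,G[n][1].round(1),G[n][2],plane(n,*G[n][1],.056).round(4))
print("tri",tri([ray(n,*G[n][1]) for n in G]).round(4))
# claws ring in the top view
w=cv2.inRange(hsv["top"],(0,0,190),(180,60,255))//255
m=np.zeros_like(w); m[174:208,252:286]=w[174:208,252:286]
pts=cv2.findNonZero(m); (cx,cy),rad=cv2.minEnclosingCircle(pts); print("claws",cx,cy,rad,plane("top",cx,cy,.056).round(4))
# claw gaps: angles about centre in world
pw=np.array([plane("top",u,v,.056)[:2] for u,v in pts[:,0]]); cc=plane("top",cx,cy,.056)[:2]
a=np.degrees(np.arctan2(*(pw-cc).T[::-1])); print("claw 2nd-moment axis (=tester y)",np.degrees(.5*np.angle(np.exp(2j*np.radians(a)).mean())))
# collar outer from depth
C=cloud("top",P["top"]["d"]); z=C[...,2]
# base rect
b=((z>.022)&(z<.075)).astype(np.uint8); bm,_,s=blob(b,268,188,40)
ct=max(cv2.findContours(bm,0,1)[0],key=cv2.contourArea)
q=np.array([plane("top",u,v,.028)[:2] for u,v in ct[:,0]],np.float32)*1000
print("base rect",cv2.minAreaRect(q))
# lamp body top, world
wdw=np.zeros(z.shape,np.uint8); wdw[205:255,392:442]=1
bm=((z>.059)&(z<.08)&(wdw>0)).astype(np.uint8)
ct=max(cv2.findContours(bm,0,1)[0],key=cv2.contourArea)
q=np.array([plane("top",u,v,.064)[:2] for u,v in ct[:,0]],np.float32)*1000
print("body",cv2.minAreaRect(q))
# dark flat edge: fit line to pixels darker
g=P["top"]["p"].max(2); dm=((g<110)&(wdw>0)).astype(np.uint8); dm,_,s=blob(dm,408,230,14); print(s)
p=cv2.findNonZero(dm); vx,vy,_,_=cv2.fitLine(p,cv2.DIST_HUBER,0,.01,.01).ravel(); print("flat dir world yaw",np.degrees(np.arctan2(-vx,-vy)))
E
```

```text
lens top [420.3 228.6] [414 223  13  13 128] [ 0.4739 -0.2467  0.07  ]
lens side [279.4 319.8] [274 314  12  12 112] [ 0.472  -0.2493  0.07  ]
tri [ 0.473  -0.2475  0.0673]Traceback (most recent call last):
  File "<stdin>", line 10, in <module>
  File "h.py", line 18, in blob
    i=1+np.argmax(s[1:,4]); return (l==i).astype(np.uint8),c[i],s[i]
        ~~~~~~~~~^^^^^^^^^
    return _wrapfunc(a, 'argmax', axis=axis, out=out, **kwds)
    return bound(*args, **kwds)
ValueError: attempt to get argmax of an empty sequence
```

Run:
```python
from h import *
P={n:np.load(f"pics/{n}0.npz") for n in("top","side")}
hsv={n:cv2.cvtColor(P[n]["p"],cv2.COLOR_RGB2HSV) for n in P}
def gold(n): return cv2.inRange(hsv[n],(9,75,80),(35,255,255))//255
G={n:blob(gold(n),*q,7) for n,q in dict(top=(269,192),side=(301,209)).items()}
for n in G: print("spig",n,G[n][1].round(1),G[n][2],plane(n,*G[n][1],.056).round(4))
print("tri",tri([ray(n,*G[n][1]) for n in G]).round(4))
w=cv2.inRange(hsv["top"],(0,0,190),(180,60,255))//255
m=np.zeros_like(w); m[176:208,254:286]=w[176:208,254:286]
pts=cv2.findNonZero(m); (cx,cy),rad=cv2.minEnclosingCircle(pts); print("claws",cx,cy,rad,plane("top",cx,cy,.056).round(4))
pw=np.array([plane("top",u,v,.056)[:2] for u,v in pts[:,0]]); cc=plane("top",cx,cy,.056)[:2]
a=np.arctan2(*(pw-cc).T[::-1]); print("claw axis",np.degrees(.5*np.angle(np.exp(2j*a).mean())))
C=cloud("top",P["top"]["d"]); z=C[...,2]
g=P["top"]["p"].astype(int); blu=((g[...,2]-g[...,0]>-5)|(z>.04)).astype(np.uint8)
bm,_,s=blob(blu,268,188,38)
ct=max(cv2.findContours(bm,0,1)[0],key=cv2.contourArea)
q=np.array([plane("top",u,v,.028)[:2] for u,v in ct[:,0]],np.float32)*1000
print("base rect",cv2.minAreaRect(q))
wdw=np.zeros(z.shape,np.uint8); wdw[205:255,392:442]=1
bm=((z>.059)&(z<.08)&(wdw>0)).astype(np.uint8)
ct=max(cv2.findContours(bm,0,1)[0],key=cv2.contourArea)
q=np.array([plane("top",u,v,.064)[:2] for u,v in ct[:,0]],np.float32)*1000
print("body",cv2.minAreaRect(q))
dm=((P["top"]["p"].max(2)<110)&(wdw>0)).astype(np.uint8); dm,_,s=blob(dm,408,230,14); print(s)
p=cv2.findNonZero(dm); vx,vy,_,_=cv2.fitLine(p,cv2.DIST_HUBER,0,.01,.01).ravel(); print("flat dir px",vx,vy)
# pin in side view: crop(340,460)
print("pin",plane("side",256+(340-266)*48/266,306+(460-266)*48/266,.010).round(4))
```

```text
spig top [268.4 192.8] [264 189   9   9  60] [0.5355 0.0418 0.056 ]
spig side [301.  208.2] [298 205   7   7  37] [0.5338 0.0362 0.056 ]
tri [0.5353 0.042  0.051 ]
claws 269.5 191.5 21.92041015625 [0.5382 0.0397 0.056 ]
claw axis -88.94835301377745
base rect ((550.427490234375, 43.91731262207031), (118.78236389160156, 98.6947250366211), 6.762508869171143)
body ((474.08294677734375, -243.71116638183594), (39.43770217895508, 30.548351287841797), 9.078803062438965)
[406 221   7  18  58]
flat dir px 0.17847212 0.98394495
pin [ 0.4535 -0.25    0.01  ]
```

```bash
cat >> h.py <<'E'
def q(deg):
    a=np.radians(deg)/2; return np.array([0,np.cos(a),np.sin(a),0])
LAMP=np.array([.4735,-.246]); TEST=np.array([.5355,.042]); TY=6.5; GZ=.0353  # TCP above lamp underside
E
python3 - <<'E'
from h import *
import sys
print("yaw now",2*np.degrees(np.arctan2(r.sense()["eef_rot"][2],r.sense()["eef_rot"][1])))
for off in(0,180):
    for p,y in(([*LAMP,.2],10.5),([*LAMP,GZ],10.5),([*TEST,.2],TY),([*TEST,.0678],TY),([*TEST,.0678],TY-45),([*TEST,.0678],TY-90),([*TEST,.0678],TY-97)):
        j=r.inverse_kinematics(p,q(y+off)); print(off,y,None if j is None else j.round(2))
E
```

```text
yaw now 18.32406634040351
0 10.5 [ 0.78  0.11 -0.37  1.76  0.04  1.28 -0.99]
0 10.5 [ 0.78  0.28 -0.39  1.93  0.13  0.96 -1.06]
0 6.5 [ 0.71  0.18 -0.93  1.74  0.15  1.3  -1.7 ]
0 6.5 [ 0.65  0.34 -0.89  1.88  0.3   1.06 -1.82]
0 -38.5 [ 0.57  0.31 -0.79  1.89  0.25  1.05 -2.57]
0 -83.5 [ 0.93  0.58 -1.31  1.88  0.61  1.17  2.66]
0 -90.5 [ 0.85  0.47 -1.17  1.88  0.49  1.12  2.63]
180 10.5 [ 1.    0.13 -0.61  1.75  0.08  1.29  2.12]
180 10.5 [ 0.99  0.31 -0.63  1.92  0.22  0.97  2.01]
180 6.5 [ 0.74  0.19 -0.95  1.74  0.16  1.3   1.43]
180 6.5 [ 0.74  0.39 -1.01  1.88  0.37  1.08  1.27]
180 -38.5 [ 0.72  0.37 -0.98  1.88  0.35  1.07  0.5 ]
180 -83.5 [ 0.71  0.37 -0.97  1.88  0.35  1.07 -0.28]
180 -90.5 [ 0.71  0.37 -0.97  1.88  0.35  1.07 -0.41]
```

Run:
```python
from h import *
Q=q(190.5)
r.move_ptp([*LAMP,.17],Q)
r.move_l([*LAMP,.09],Q,rate=.15)
t,_=r.grab_frame("top"); s,_=r.grab_frame("side")
print(r.move_l([*LAMP,GZ],Q,rate=.08,f_stop=8))
s0=r.sense(); print(s0["tool_pos"],s0["contact_force"].round(1))
r.gripper_to(0,45); r.wait(.2)
s1=r.sense(); print(s1["gripper_width"]*87,s1["contact_force"].round(1),s1["tool_pos"],s1["clock"])
r.move_l([LAMP[0],LAMP[1],.16],Q,rate=.15)
t,_=r.grab_frame("top"); s,_=r.grab_frame("side")
np.savez("pics/g.npz",t=t,s=s)
def pr(n,p):
    c=r.camera_info(n); x=c["camera_matrix"]@(c["view"]@np.array([*p,1]))[:3]; return (x[:2]/x[2]).astype(int)
u,v=pr("side",[*LAMP,.14]);u2,v2=pr("top",[*LAMP,.2])
print(u,v,u2,v2,r.sense()["gripper_width"]*87,r.sense()["clock"])
cv2.imwrite("pics/g.png",np.hstack([crop(s,u,v,50),crop(t,u2,v2,60)])[:,:,::-1])
```

```text
False
[ 0.47384019 -0.24607644  0.03549658] [ 1.3 -0.4  0.3]
29.778097994997157 [-0.2  0.2  1.2] [ 0.47347592 -0.24597782  0.03530246] 4.7583
279 291 442 225 29.694778389297934 5.8417
```

View pics/g.png

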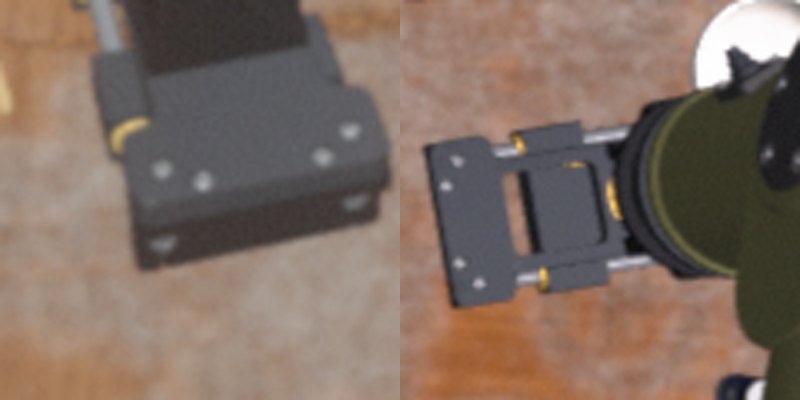

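The grip reads 29.7 mm, matching the 30 mm flats. The gripper hides the lamp in both views, so I'll insert under force watch.

Run:
```python
from h import *
Q=q(180+TY)
r.move_ptp([*TEST,.16],Q)
r.move_l([*TEST,.102],Q,rate=.12); r.wait(.2)
f0=r.sense(); print(f0["tool_pos"].round(4),f0["contact_force"].round(2),f0["torque"].round(2),f0["clock"])
for z in(.092,.086,.082):
    h=r.move_l([*TEST,z],Q,rate=.03,f_stop=6); s=r.sense()
    print(h,s["tool_pos"].round(4),(s["contact_force"]-f0["contact_force"]).round(2),(s["torque"]-f0["torque"]).round(2),round(s["gripper_width"]*87,2),s["clock"])
    if h: break
```

```text
[0.5362 0.042  0.1029] [-0.89  0.15 -1.26] [ 0.11 -0.08  0.01] 7.8083
False [0.5353 0.0421 0.0917] [ 1.35  0.01 -0.5 ] [ 0.   -0.04 -0.06] 29.58 8.2917
False [0.5353 0.042  0.0857] [ 0.55  0.94 -0.01] [-0.01 -0.06  0.  ] 29.43 8.6417
False [0.5353 0.042  0.0818] [ 0.07  0.14 -0.11] [ 0.   -0.08 -0.02] 29.34 8.925
```

Skirt is over the spigot with no resistance. Now the press.

Run:
```python
from h import *
Q=q(180+TY); f0=r.sense()
for z in(.078,.074,.070,.068,.067,.066,.065,.064,.063):
    h=r.move_l([*TEST,z],Q,rate=.03,f_stop=25); s=r.sense()
    f=s["contact_force"]-f0["contact_force"]
    print(h,z,s["tool_pos"].round(4),f.round(2),(s["torque"]-f0["torque"]).round(2),round(s["gripper_width"]*87,2),s["clock"])
    if h or f[2]>13: break
```

```text
False 0.078 [0.5359 0.0421 0.0782] [1.53 0.52 2.75] [-0.04 -0.01  0.02] 29.5 9.2083
False 0.074 [0.5359 0.0421 0.0742] [ 0.83 -0.46  3.43] [-0.01 -0.12  0.02] 29.65 9.4917
False 0.07 [0.5359 0.0421 0.0701] [2.15 0.72 5.47] [ 0.02 -0.17 -0.  ] 29.78 9.775
False 0.068 [0.5359 0.0421 0.0681] [ 2.22 -0.09  5.66] [ 0.   -0.27 -0.  ] 29.6 10.025
False 0.067 [0.536  0.0421 0.0677] [ 1.73 -0.71  9.32] [ 0.01 -0.05  0.04] 29.6 10.275
False 0.066 [0.5361 0.0422 0.0675] [-1.45 -0.93 15.24] [-0.12  0.61  0.02] 29.74 10.525
```

Force follows the spring and meets the stop at TCP z 0.0677, as computed. Now the turn.

Run:
```python
from h import *
f0=r.sense()
for a in range(10,100,12):
    h=r.move_l([*TEST,.0662],q(180+TY-min(a,94)),rate=.03,f_stop=25); s=r.sense()
    e=s["eef_rot"]; y=2*np.degrees(np.arctan2(e[2],e[1]))
    print(h,a,round((y-TY-180)%360-360,1),s["tool_pos"].round(4),s["contact_force"].round(1),s["torque"].round(3),s["joints"][6].round(2),round(s["gripper_width"]*87,2),s["clock"])
    if h: break
```

```text
False 10 -10.0 [0.536  0.0418 0.0676] [-2.4 -0.6 12.2] [-0.007  0.275  0.059] 1.18 29.72 10.85
False 22 -22.0 [0.536  0.0415 0.0676] [-2.6 -1.6 12.8] [-0.245  0.312  0.093] 0.98 29.63 11.2083
False 34 -34.0 [0.5359 0.0412 0.0676] [-1.6 -1.8 13.3] [-0.376  0.322  0.049] 0.78 29.53 11.5667
False 46 -46.0 [0.5357 0.0409 0.0675] [-1.7 -2.2 12.3] [-0.541  0.459  0.11 ] 0.58 29.88 11.925
False 58 -58.0 [0.5355 0.0407 0.0675] [-3.4 -3.4 13.2] [-0.628  0.679  0.137] 0.38 29.32 12.2833
False 70 -70.0 [0.5359 0.0412 0.0676] [-1.2 -1.6 13. ] [-0.424  0.375  0.077] 0.18 29.94 12.6417
False 82 -82.0 [0.5357 0.0409 0.0675] [-2.  -1.1 13.1] [-0.561  0.439  0.239] -0.02 29.69 13.0
False 94 -94.0 [0.5356 0.0408 0.0676] [-3.3 -2.2 13.4] [-0.618  0.671  0.161] -0.22 29.71 13.3583
```

Run:
```python
from h import *
r.wait(.5); s_=r.sense(); print(s_["torque"].round(3),s_["contact_force"].round(1),s_["gripper_width"]*87,s_["tool_pos"].round(4),s_["clock"])
s,_=r.grab_frame("side"); t,_=r.grab_frame("top")
cv2.imwrite("pics/f.png",np.hstack([crop(s,305,205,36),crop(t,268,190,60)])[:,:,::-1])
```

```text
[-0.553  0.62   0.095] [-2.9 -2.5 13.7] 29.82074521952504 [0.5355 0.0408 0.0675] 13.8583
```

View pics/f.png

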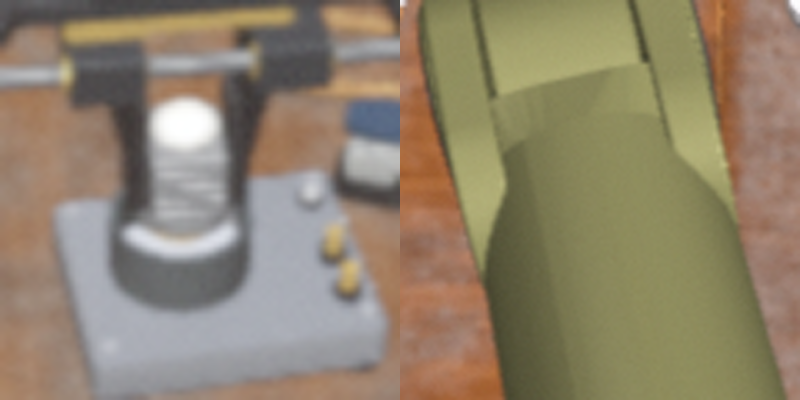

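```bash
python3 -c "
from bench import r
s=r.sense();print(s['gripper_width']*87,s['contact_force'].round(1),s['clock']);r.hand_in()"
```

```text
29.77263693937126 [-2.  -2.2 14.7] 13.9583
the job is handed in; nothing more can be done
```

I tested the bayonet lamp in the tester and handed the job in at 14.0 s. The gripper was still holding the lamp pressed down and turned. `hand_in()` gives no verdict, so success rests on the checks below.

- **Which lamp:** I identified it by its height (about 74 mm, the other being 88 mm) and a visible side pin. I gripped it on its flats, and the jaws read 29.7 mm against the given 30 mm.
- **Insertion:** The skirt slipped over the spigot with no measurable resistance. The force then rose along the seat spring from about 3 to 6 N. It met a hard stop at TCP height 0.0677 m, within 0.1 mm of the computed 0.0678 m. A lamp whose pins had missed the gaps would have stopped at about 0.084 m instead.
- **Turn:** I turned it 94° clockwise while pressing with about 13 N. The wrist moment was noisy but stayed in the return direction, at 0.05 to 0.24 N m. The final reading before hand-in showed 14.7 N of push and a 29.8 mm grip.
- **Last picture:** It shows the lamp down in the collar, with its ribbed side facing the camera between the fingers.

**Not checked directly:** the pins and the seat angle could not be seen, so the turn is inferred from the tool's rotation and the steady grip. I also did not take a final picture of the other lamp and the loose things. The arm only touched the bayonet lamp and the tester as far as the forces show.

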